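# Wedge the sagging measuring stage up to level

### The arm

A 6-joint arm with a two-finger parallel gripper is mounted at the origin on the work surface. World frame = base frame: x ahead of the robot, y to its left, z up, the work surface at z = 0. Lengths are in m, angles in rad, forces in N, time in s.
With the tool pointing down it reaches from about 0.25 to 0.725 m from the base axis. Payload 9.7 kg.
Tool frame: the origin (TCP) lies midway between the tips of the shut fingers; the grasp point (between the pads) lies 19 mm behind it; z points along the fingers, y is the line along which they close (so a half turn about z gives the same grasp; the last joint's range is limited). The gripper opens to 85 mm and grips with 20 to 120 N. Pads are 22 mm wide; open, the fingers measure 114 mm over their backs; the gripper's body (76 mm by 85 mm) begins 54 mm behind the grasp point. The pads swing forward as they close: fully open they stand 13 mm farther back than shut.
Start: joints at [-1.254, 0.087, 0.176, 1.66, 0, 1.571], TCP at [0.171, -0.523, 0.203] pointing down, gripper open.
Joint ranges: [-3.13, 3.13], [-0.85, 1.81], [-1.15, 1.24], [-2.2, 2.28], [-1.44, 1.52], [-3.14, 3.14]. Speed limits (rad/s): [2.22, 2.22, 2.57, 3.14, 3.14, 3.14].

### API

Orientations are given as a rotation vector (axis times angle).
In Python, from bench import manip gives the robot as it stands. The module is installed in compiled form; this text tells all that it offers.
- The arm moves only by the shell command python3 -m crank 'ROWS' [FORCE]. ROWS is JSON, a list of rows, each a list of 7 numbers: the turn, a rotation vector about the world's x, y, z in rad, then the shift along the world's x, y, z in mm, then the finger opening in mm, from 0 to 85.4. A call has 1 to 12 rows; each row shifts and turns the commanded pose from where the row before left it; what a row does not reach is not made up. A row lasts 1/8 s, in which the tool goes at most 62.5 mm and 10.7 degrees, less where a joint would pass 70% of its speed; a pose out of reach is approached as far as the arm can. A call with a gripper value outside its range is refused whole. The fingers move at their own pace and stop on an object; FORCE is the grip in N (left out, the last holds). Time passes only in rows, so rows that do not move let the fingers close. It gives the time, the measured TCP pose, the force, the opening and the grip force at its end, in the units of the state.
- manip.sense(): the state, without advancing time (a new reading comes with each control period).
- manip.grab_frame(name): name is "side" or "top" or "wrist"; returns the picture (420x560x3 uint8, red, green, blue); there is no depth.
- manip.camera_params(name): a dict with "vertical_fov" (degrees; the focal length in pixels is half the picture's height over the tangent of half this angle, whatever the lens; pixels are square), "cx", "cy" (the principal point, pixels), "R" (3x3) and "t" (3): a world point X has camera coordinates R X + t. Camera axes: x right, y down, z forward; pixel columns grow to the right and rows downward; lengths in m; the calibration is good to about 2 mm. A picture is of the moment at which its call begins: read the wrist's pose just before it. camera_params takes no time and is no camera call; for the wrist camera it gives the pose at the moment of the call.
- manip.hand_in(): hands the job in; it is judged then, once.
Trained networks look in the newest picture that a camera, given by its name, has taken for a name from the list of things; names that differ only in an ending like _2 or _b are one class to them, and where a whole thing is asked for, a point or a joint stands for the part that bears it (a point fixed in the world has none). Each returns a list of dicts, best first, with "confidence" (0 to 1); they miss things now and then, are a little off and sometimes report something else, mostly with a low value. They report only what shows in the picture. A call takes as long as a camera call. They do not tell look-alikes from the thing itself.
- manip.find_in(camera, thing): "extent" ([left, top, width, height] in pixels, round what is visible of it).
- manip.mark_of(camera, thing): "location" ([column, row] in pixels: a listed point, or the origin of a listed thing).
The state is a dict: "time": time; "q": joint angles; "qvel": joint speeds; "effort": joint torques, N m; "position": TCP position; "ee_rot": TCP orientation; "ft_force": force on the tool from outside, world axes, zero at the start; "torque": the same for the moment, N m; "width": finger opening in m; "grasp_force": force on a finger pad.
Only numpy, scipy, OpenCV 4.12 (cv2) and the standard library are available. Lean on these libraries where they do the work, as an engineer would, in place of code of your own. Each camera call takes 0.05 s, during which the arm holds its last target. There are 200 camera calls.

### The job

The hinged measuring stage sags at its front edge. Take the orange-handled steel wedge and push its thin end along the bench under the stage's brass foot until the wedge has lifted the stage level, just up against its two yellow stops; go gently, feel for it and do not drive the wedge on once the stage is up. Leave the wedge there, standing flat on the bench, let go of it, do not touch the stage or its foot with the robot, and leave the black-handled spacer and the other things on the bench alone.

Things in the scene. Friction and masses are not known exactly. Their poses are not given: they have to be found in the camera images.
- wedge: Loose steel wedge with an orange handle, 0.22 kg, lying flat on the bench, at the left or the right. Origin: on its underside, below the middle of the handle; +x along the blade to the thin end, z up. Handle: upright block 30 (x) by 30 (y) by 55 mm high, x = -15 to 15 mm. Left under load, the wedge stays where it is.
- wedge_tip (a point): Middle of the lower edge of the wedge's thin end, 135 mm along +x from the wedge's origin. The blade is 30 mm wide, flat underneath, 3.5 mm thick at this end and 25.5 mm thick 120 mm behind it, at the handle: an even slope of 0.183.
- stand: Fixed dark steel stand of the tilting stage. Origin: on the bench, straight below the brass foot; +x: the way to push the wedge in (roughly away from the robot), z up. Side rails 22 mm high at |y| = 85 to 107 mm; two yellow stops at the front corners (|y| = 90 to 124 mm, x = -16 to 20 mm, 64 mm high). Open in front for |y| < 85 mm.
- entry (a point): Middle between the front ends of two aluminium guide strips on the bench (10 mm high, inner faces 25 mm either side, from x = 10 to 86 mm in the stand's frame), between which the wedge slides on the bench. This point: x = 10 mm, on the bench.
- stage: Hinged aluminium stage plate with glass window, 240 by 216 by 14 mm, about 0.7 kg (0.5 to 0.9). Origin: in the middle of its thickness, over the foot; x away from the front edge, z normal to the plate. The hinge is at its far edge, 220 mm beyond the foot. Level: z axis vertical, up against the yellow stops, it goes no higher. It starts at rest sagging by 0.045 rad (foot 10 mm low).
- foot_level (a point): Fixed point 18 mm above the bench, where the round lower end of the brass foot (15 mm diameter) is on average when the stage is level. Its screw differs by up to 3 mm up or down and cannot be measured: thin end about 62 to 96 mm past the foot when level. The push is about steady, 8 to 15 N, while the stage rises and climbs some 3 to 5 N per mm at the stops; the foot bears at most 15 N.
- stage_edge (a point): Middle of the top front edge of the stage plate, 12 mm in front of the foot (the plate overhangs it), 50 mm above the bench when level. On the plate are a small round level at the front (8 mm high) and, 150 mm behind the edge, a steel probe post with a white ball, 85 mm high.
- spacer: Loose parallel steel spacer bar with a black handle, not tapered: handle 30 x 30 x 55 mm, bar 120 x 30 x 12 mm; origin under the middle of the handle, +x along the bar. Not needed; leave it alone.
- screwdriver: Loose screwdriver with red handle, about 200 mm long; leave alone.
- brush: Loose brush, about 200 mm long; leave alone.
- jar: Loose jar, 60 mm diameter, 75 mm high; leave alone.
- lens_cell: Loose black ring, 64 mm outside, 44 mm inside diameter, 22 mm high; leave alone.
- mouse: Loose round black computer mouse, 60 mm diameter, 32 mm high; leave alone.
- gauge_pin: Loose upright steel cylinder, 32 mm diameter, 60 mm high; leave alone.
There are look-alikes about, which are no part of the job. What is shaped like the wedge but pink or red is not meant.

How it is judged:
By the outcome, as a careful person would: the job done as asked, in the order asked, and still so for the second after the job is handed in, with the robot touching nothing.
It also fails if it takes over 72 s, if anything falls off the work surface, if the arm or the gripper's body presses on something with over 40 N, if the wrist force passes 120 N, or if a joint passes its speed limit or range.

## Working session

There is one attempt and no reset: what is moved stays moved. The work goes in short steps, Python scripts to look and compute and a shell command to move; the robot and the scene stay as the last step left them, time stands still between calls to the robot, and variables do not carry over. Pictures are saved under pics/ and viewed, at most 10 in all, crops included, and the job is handed in when it is done.

```bash
mkdir -p pics
cat > h.py <<'E'
import numpy as np, cv2
from bench import manip
def ray(cam,px):
    p=manip.camera_params(cam); f=210/np.tan(np.radians(p["vertical_fov"])/2)
    R=np.array(p["R"]);t=np.array(p["t"])
    d=R.T@np.array([(px[0]-p["cx"])/f,(px[1]-p["cy"])/f,1]); return -R.T@t,d
def onz(cam,px,z=0):
    c,d=ray(cam,px); return c+d*(z-c[2])/d[2]
def proj(cam,X):
    p=manip.camera_params(cam); f=210/np.tan(np.radians(p["vertical_fov"])/2)
    c=np.array(p["R"])@np.array(X)+np.array(p["t"]); return c[:2]/c[2]*f+[p["cx"],p["cy"]]
def snap(cam,name):
    im=manip.grab_frame(cam); cv2.imwrite(f"pics/{name}.png",cv2.cvtColor(im,cv2.COLOR_RGB2BGR)); return im
E
python3 - <<'E'
from h import *
a=snap("top","t1");b=snap("side","s1")
for c in("top","side"):
    print(c,onz(c,(280,210)).round(3),ray(c,(280,210))[0].round(3))
    for n in("wedge","wedge_tip","spacer","stand","entry","foot_level","stage_edge"):
        print(n,[(np.round(d["location"]),round(d["confidence"],2),onz(c,d["location"],{"stage_edge":.04,"foot_level":.018}.get(n,0)).round(3)) for d in manip.mark_of(c,n)[:3]])
s=manip.sense();print(s["position"],s["ee_rot"],s["ft_force"],s["width"],s["time"])
E
```

```text
top [ 0.526 -0.013  0.   ] [ 0.369 -0.006  1.326]
wedge [(array([374., 272.]), 0.85, array([ 0.326, -0.319,  0.   ])), (array([338., 248.]), 0.79, array([ 0.402, -0.201,  0.   ])), (array([372., 238.]), 0.71, array([ 0.434, -0.314,  0.   ]))]
wedge_tip [(array([407., 293.]), 0.92, array([ 0.26 , -0.422,  0.   ])), (array([357., 200.]), 0.75, array([ 0.562, -0.268,  0.   ])), (array([298., 252.]), 0.59, array([ 0.39 , -0.073,  0.   ]))]
spacer [(array([187., 223.]), 0.86, array([0.481, 0.293, 0.   ])), (array([279., 167.]), 0.71, array([ 0.672, -0.009,  0.   ]))]
stand [(array([282., 170.]), 0.71, array([ 0.661, -0.018,  0.   ])), (array([172., 151.]), 0.66, array([0.722, 0.348, 0.   ]))]
entry []
foot_level [(array([281., 171.]), 0.94, array([ 0.654, -0.014,  0.018]))]
stage_edge [(array([283., 172.]), 0.96, array([ 0.645, -0.021,  0.04 ]))]
side [0.542 0.138 0.   ] [ 0.373 -1.274  0.909]
wedge [(array([250., 273.]), 0.75, array([ 0.416, -0.2  ,  0.   ])), (array([260., 295.]), 0.65, array([ 0.44 , -0.299,  0.   ])), (array([224., 300.]), 0.64, array([ 0.336, -0.311,  0.   ]))]
wedge_tip [(array([300., 288.]), 0.86, array([ 0.554, -0.279,  0.   ])), (array([193., 336.]), 0.77, array([ 0.259, -0.434,  0.   ])), (array([320., 222.]), 0.73, array([0.671, 0.048, 0.   ]))]
spacer [(array([258., 187.]), 0.76, array([0.473, 0.313, 0.   ])), (array([252., 164.]), 0.27, array([0.462, 0.512, 0.   ]))]
stand [(array([316., 234.]), 0.76, array([ 0.648, -0.023,  0.   ]))]
entry [(array([323., 232.]), 0.96, array([ 0.672, -0.012,  0.   ]))]
foot_level [(array([318., 227.]), 0.89, array([ 0.654, -0.009,  0.018]))]
stage_edge [(array([315., 224.]), 0.76, array([ 0.641, -0.019,  0.04 ]))]
[ 0.17133478 -0.52262607  0.20308793] [ 3.10225027e+00  4.95523764e-01 -7.72613025e-06] [-0.4484196   0.22380249 -0.59247494] 0.0852910426955828 0.8
```

View pics/t1.png

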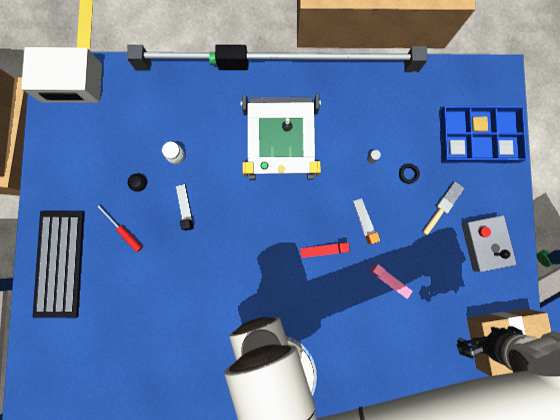

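View pics/s1.png

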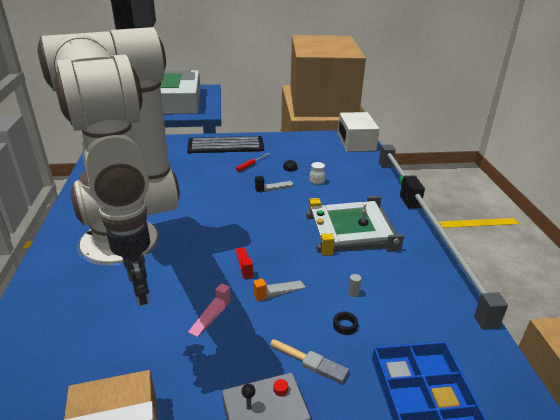

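The top view shows the orange-handled wedge at about (374,238), with its tip at (357,200). The pink and red look-alikes are at (392,281) and (325,250), and the black-handled spacer is on the left at (185,205). The stage is at (281,135) with its yellow stops at (249,170) and (315,168). The side view agrees: orange handle at (260,290), stage at (350,225).

```bash
python3 -m crank '[[0,0,0,40,36,8,85],[0,0,0,40,36,8,85],[0,0,0,40,36,8,85],[0,0,0,40,36,8,85],[0,0,0,40,36,8,85],[0,0,0,30,30,8,85],[0,0,0,0,0,0,85],[0,0,0,0,0,0,85]]'
python3 - <<'E'
from h import *
snap("wrist","w1")
for n in("wedge","wedge_tip"):
    print(n,[(np.round(d["location"]),round(d["confidence"],2),onz("wrist",d["location"]).round(4)) for d in manip.mark_of("wrist",n)[:3]])
print(ray("wrist",(280,210)))
E
```

```text
time: 1.8
position: [0.4012, -0.3127, 0.251]
ee_rot: [3.102, 0.496, -0.0]
ft_force: [-0.6, -0.7, -0.0]
width: 0.0849
grasp_force: 0.0
wedge [(array([211., 151.]), 0.79, array([ 0.4029, -0.2215,  0.    ])), (array([284., 151.]), 0.77, array([ 0.4329, -0.3134,  0.    ])), (array([267., 221.]), 0.63, array([ 0.3328, -0.3206,  0.    ]))]
wedge_tip [(array([323., 289.]), 0.97, array([ 0.2545, -0.4338,  0.    ])), (array([283.,  27.]), 0.92, array([ 0.5679, -0.266 ,  0.    ])), (array([104., 128.]), 0.81, array([ 0.3877, -0.084 ,  0.    ]))]
(array([ 0.47641195, -0.29026941,  0.42236018]), array([-0.27741996, -0.09722752, -0.9559942 ]))
```

View pics/w1.png

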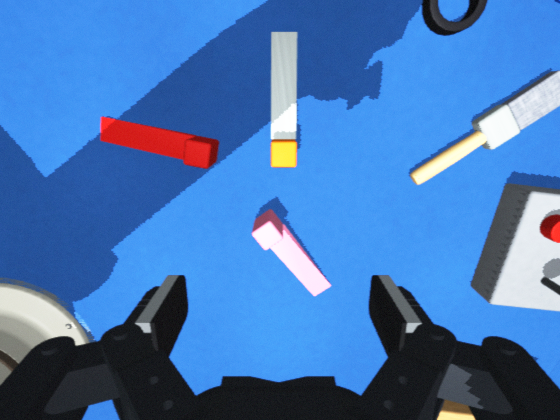

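The wrist view shows the orange wedge straight ahead and lined up with the tool. Its handle top is centred at (284,153) and its thin end at (284,32). The pink wedge lies nearer the gripper, at about (290,255).

Run:
```python
from h import *
a=onz("wrist",(284.3,153),.055);b=onz("wrist",(284.5,32),.0035)
print(a,b,np.arctan2(*(b-a)[1::-1]),np.linalg.norm((b-a)[:2]), manip.sense()["position"])
for c,p in(("top",(249.5,161)),("top",(315,161))): print(onz(c,p,.064))
d=[onz("top",p,.05) for p in((247,97),(318,97))];print(d)
```

```text
[ 0.43606724 -0.31100446  0.055     ] [ 0.56287136 -0.26995864  0.0035    ] 0.31305089143521014 0.13328182382629253 [ 0.40062747 -0.313304    0.25088408]
[0.67515213 0.08505415 0.064     ]
[ 0.67624545 -0.12311832  0.064     ]
[array([0.8922674 , 0.09694127, 0.05      ]), array([ 0.89363734, -0.13543573,  0.05      ])]
```

```bash
python3 -m crank '[[0,0,0,18,1,-50,62],[0,0,0,17,1,-50,62],[0,0,0,0,0,-50,62],[0,0,0,0,0,-45,62],[0,0,0,0,0,-23,62],[0,0,0,0,0,-13,62],[0,0,0,0,0,0,62],[0,0,0,0,0,0,28],[0,0,0,0,0,0,28],[0,0,0,0,0,0,28],[0,0,0,0,0,0,28],[0,0,0,0,0,0,28]]' 40
python3 -c "
from h import *
print(manip.sense())"
```

```text
time: 3.45
position: [0.4369, -0.311, 0.0214]
ee_rot: [3.101, 0.495, 0.002]
ft_force: [-1.9, 0.4, 5.9]
width: 0.0287
grasp_force: 34.1
{'time': 3.45, 'q': array([-6.18616786e-01,  5.99053860e-02, -2.03854003e-01,  1.30512837e+00,
       -1.86582437e-04,  2.20616925e+00]), 'qvel': array([ 5.12285143e-05, -5.26070500e-04, -2.82626761e-04,  1.12778488e-03,
       -1.10017859e-03, -3.88741216e-04]), 'effort': array([ 2.23246836e-01, -4.67215705e+01,  4.38021791e+01, -7.15118945e-01,
        1.27517860e-01, -1.71608361e-02]), 'position': array([ 0.43687504, -0.31104938,  0.02144155]), 'ee_rot': array([3.10080783e+00, 4.95327743e-01, 1.93117177e-03]), 'ft_force': array([-1.88761978,  0.41140848,  5.85953594]), 'torque': array([ 0.0736582 ,  0.38706606, -0.0154672 ]), 'grasp_force': 34.083061083219945, 'width': 0.028698211694683444}
```

```bash
python3 -m crank '[[0,0,0,0,0,15,28],[0,0,0,0,0,40,28],[0,0,0,0,0,40,28],[0,0,-0.05,4,45,0,28],[0,0,-0.05,4,50,0,28],[0,0,-0.05,4,50,0,28],[0,0,-0.05,4,50,0,28],[0,0,-0.05,4,50,0,28],[0,0,-0.045,3,50,0,28],[0,0,0,0,0,0,28],[0,0,0,0,0,0,28]]' 60
python3 - <<'E'
from h import *
snap("wrist","w2"); im=snap("top","t2")
hsv=cv2.cvtColor(im,cv2.COLOR_RGB2HSV)
m=cv2.inRange(hsv,(22,150,100),(35,255,255)); m[:150]=0;m[185:]=0;m[:,:235]=0;m[:,330:]=0
n,l,st,ce=cv2.connectedComponentsWithStats(m)
for s,c in zip(st,ce):
    if s[4]>15: print(s,c,onz("top",c,.06))
for c in("wrist","top","side"):
  if c=="side": manip.grab_frame(c)
  for n in("wedge_tip","wedge","entry","foot_level","stage_edge"):
    print(c,n,[(np.round(d["location"],1),round(d["confidence"],2),onz(c,d["location"],{"stage_edge":.0397,"foot_level":.018,"wedge_tip":.095,"wedge":.095}.get(n,0)).round(4)) for d in manip.mark_of(c,n)[:2]])
E
```

```text
time: 4.82
position: [0.4594, -0.0157, 0.1156]
ee_rot: [3.141, 0.036, 0.001]
ft_force: [-0.5, -0.2, -1.6]
width: 0.0289
grasp_force: 33.8
[     0      0    560    420 234985] [279.49766581 209.53873652] [ 0.52077918 -0.01093165  0.06      ]
[310 161  10  12 111] [314.5045045  166.94594595] [ 0.65788073 -0.12180245  0.06      ]
[243 162  10  12 104] [247.41346154 167.39423077] [0.65531821 0.09171763 0.06      ]
wrist wedge_tip [(array([339.9, 274. ]), 0.75, array([ 0.4358, -0.0606,  0.095 ])), (array([273.8,   1.1]), 0.65, array([ 0.5937, -0.0133,  0.095 ]))]
wrist wedge [(array([478.2, 261.3]), 0.82, array([ 0.4471, -0.1519,  0.095 ])), (array([274.9, 246.9]), 0.74, array([ 0.4547, -0.0163,  0.095 ]))]
wrist entry []
wrist foot_level []
wrist stage_edge []
top wedge_tip [(array([301.4, 251.6]), 0.88, array([ 0.3889, -0.0776,  0.095 ])), (array([281.2, 171.1]), 0.59, array([ 0.6363, -0.0156,  0.095 ]))]
top wedge [(array([376.1, 267.9]), 0.92, array([ 0.341 , -0.3025,  0.095 ])), (array([341.1, 246.9]), 0.85, array([ 0.4036, -0.1978,  0.095 ]))]
top entry []
top foot_level [(array([279.1, 167.2]), 0.94, array([ 0.666 , -0.0092,  0.018 ]))]
top stage_edge [(array([282.5, 171.5]), 0.89, array([ 0.647 , -0.0202,  0.0397])), (array([281.1, 171.1]), 0.25, array([ 0.6483, -0.0156,  0.0397]))]
side wedge_tip [(array([192.7, 335.7]), 0.67, array([ 0.2695, -0.5211,  0.095 ])), (array([240. , 246.6]), 0.58, array([ 0.3887, -0.195 ,  0.095 ]))]
side wedge [(array([259.6, 212.5]), 0.96, array([ 0.4578, -0.0194,  0.095 ])), (array([222.8, 300.4]), 0.95, array([ 0.3381, -0.4124,  0.095 ]))]
side entry [(array([322.1, 233.1]), 0.93, array([ 0.6682, -0.0175,  0.    ]))]
side foot_level [(array([316.8, 226.9]), 0.76, array([ 0.6511, -0.0053,  0.018 ])), (array([323.6, 232.4]), 0.36, array([ 0.668 , -0.0389,  0.018 ]))]
side stage_edge [(array([317. , 223.7]), 0.96, array([ 0.6482, -0.0178,  0.0397]))]
```

View pics/w2.png

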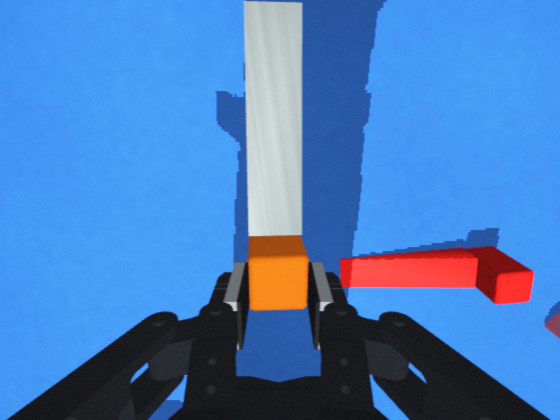

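The wrist view shows the wedge held straight by its orange handle at (278,272), with the blade running up to (273,2) in line with the tool.

```bash
python3 -m crank '[[0,0,-0.016,0,1,-40,28],[0,0,0,0,0,-35,28],[0,0,0,0,0,-10,28],[0,0,0,0,0,-5,28],[0,0,0,0,0,-2,28],[0,0,0,0,0,0,28]]'
python3 - <<'E'
from h import *
im=manip.grab_frame("side"); a=im[190:290,215:390]
cv2.imwrite("pics/s2.png",cv2.cvtColor(cv2.resize(a,None,fx=4.5,fy=4.5,interpolation=3),cv2.COLOR_RGB2BGR))
E
```

```text
time: 6.48
position: [0.4599, -0.0146, 0.024]
ee_rot: [3.142, 0.009, 0.002]
ft_force: [0.8, -0.5, -2.1]
width: 0.0289
grasp_force: 33.8
```

View pics/s2.png

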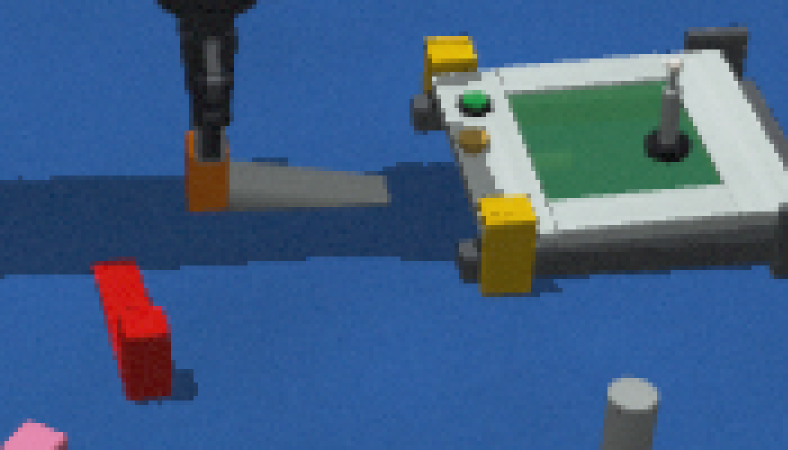

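The side crop shows the wedge just above the bench, clear of the stage and pointing at its front opening between the two yellow stops, at (450,60) and (508,245).

```bash
python3 -m crank '[[0,0,0,0,0,-1.5,28],[0,0,0,0,0,0,28],[0,0,0,0,0,-1,28],[0,0,0,0,0,0,28]]'; python3 -m crank '[[0,0,0,15,0,0,28],[0,0,0,15,0,0,28],[0,0,0,12,0,0,28],[0,0,0,0,0,0,28],[0,0,0,0,0,0,28]]'
```

```text
time: 7.02
position: [0.4595, -0.0146, 0.0215]
ee_rot: [-3.141, -0.009, -0.001]
ft_force: [-2.9, 0.7, 5.7]
width: 0.0286
grasp_force: 34.7
time: 7.65
position: [0.5025, -0.0147, 0.0215]
ee_rot: [3.141, 0.009, 0.004]
ft_force: [2.8, -0.4, 4.7]
width: 0.0282
grasp_force: 34.5
```

```bash
python3 -m crank '[[0,0,0,6,0,0,28],[0,0,0,6,0,0,28],[0,0,0,6,0,0,28],[0,0,0,6,0,0,28],[0,0,0,0,0,0,28]]'; for i in 1; do python3 -m crank '[[0,0,0,4,0,0,28],[0,0,0,4,0,0,28],[0,0,0,4,0,0,28],[0,0,0,0,0,0,28]]';done;  python3 -m crank '[[0,0,0,4,0,0,28],[0,0,0,4,0,0,28],[0,0,0,4,0,0,28],[0,0,0,0,0,0,28]]'
```

```text
time: 8.28
position: [0.5249, -0.0147, 0.0214]
ee_rot: [3.141, 0.009, -0.001]
ft_force: [-4.2, 0.3, 10.3]
width: 0.0286
grasp_force: 35.2
time: 8.78
position: [0.5366, -0.0147, 0.0214]
ee_rot: [3.141, 0.009, -0.002]
ft_force: [-5.8, 0.2, 11.6]
width: 0.0291
grasp_force: 35.2
time: 9.28
position: [0.5486, -0.0147, 0.0214]
ee_rot: [3.141, 0.009, -0.002]
ft_force: [-6.3, 0.4, 11.8]
width: 0.0287
grasp_force: 35.2
```

```bash
python3 -m crank '[[0,0,0,3,0,0,28],[0,0,0,3,0,0,28],[0,0,0,3,0,0,28],[0,0,0,0,0,0,28]]'; python3 -m crank '[[0,0,0,3,0,0,28],[0,0,0,3,0,0,28],[0,0,0,3,0,0,28],[0,0,0,0,0,0,28]]'
python3 - <<'E'
from h import *
im=manip.grab_frame("side"); a=im[190:290,215:390]
cv2.imwrite("pics/s3.png",cv2.cvtColor(cv2.resize(a,None,fx=4.5,fy=4.5,interpolation=3),cv2.COLOR_RGB2BGR))
E
```

```text
time: 9.78
position: [0.5574, -0.0147, 0.0214]
ee_rot: [3.141, 0.009, -0.002]
ft_force: [-7.0, -1.2, 11.5]
width: 0.0287
grasp_force: 35.3
time: 10.28
position: [0.5646, -0.0146, 0.0214]
ee_rot: [3.141, 0.009, -0.007]
ft_force: [-15.5, 0.5, 17.8]
width: 0.0284
grasp_force: 35.8
```

View pics/s3.png

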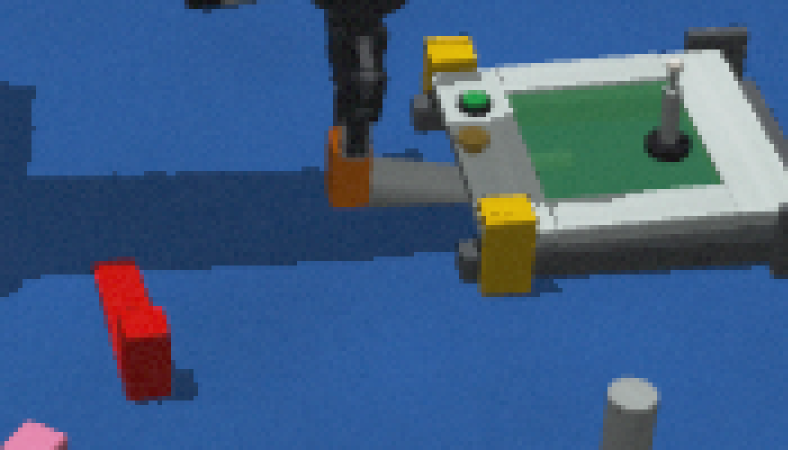

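The side crop shows the blade entering under the stage's front edge at about (465,185), with the stage still low at its stops. The rise in push force fits first contact with the foot.

```bash
python3 -m crank '[[0,0,0,2,0,0,28],[0,0,0,2,0,0,28],[0,0,0,2,0,0,28],[0,0,0,2,0,0,28],[0,0,0,0,0,0,28]]'; python3 -m crank '[[0,0,0,2,0,0,28],[0,0,0,2,0,0,28],[0,0,0,2,0,0,28],[0,0,0,2,0,0,28],[0,0,0,0,0,0,28]]'; python3 -m crank '[[0,0,0,2,0,0,28],[0,0,0,2,0,0,28],[0,0,0,2,0,0,28],[0,0,0,2,0,0,28],[0,0,0,0,0,0,28]]'
```

```text
time: 10.95
position: [0.5723, -0.0146, 0.0213]
ee_rot: [3.141, 0.009, -0.008]
ft_force: [-16.9, 0.0, 17.7]
width: 0.0287
grasp_force: 35.9
time: 11.58
position: [0.5804, -0.0146, 0.0214]
ee_rot: [3.141, 0.009, -0.008]
ft_force: [-15.9, 0.4, 17.7]
width: 0.0287
grasp_force: 35.9
time: 12.2
position: [0.5884, -0.0146, 0.0213]
ee_rot: [3.141, 0.009, -0.008]
ft_force: [-17.2, 0.3, 16.6]
width: 0.0288
grasp_force: 35.8
```

```bash
python3 -m crank '[[0,0,0,2,0,0,28],[0,0,0,2,0,0,28],[0,0,0,2,0,0,28],[0,0,0,0,0,0,28]]'; python3 -m crank '[[0,0,0,2,0,0,28],[0,0,0,2,0,0,28],[0,0,0,0,0,0,28]]'; python3 -m crank '[[0,0,0,2,0,0,28],[0,0,0,2,0,0,28],[0,0,0,0,0,0,28]]'
```

```text
time: 12.7
position: [0.5944, -0.0146, 0.0214]
ee_rot: [3.141, 0.009, -0.008]
ft_force: [-15.6, 0.3, 16.3]
width: 0.029
grasp_force: 35.8
time: 13.08
position: [0.5984, -0.0147, 0.0213]
ee_rot: [3.141, 0.009, -0.008]
ft_force: [-15.5, 0.4, 15.8]
width: 0.0288
grasp_force: 35.8
time: 13.45
position: [0.6024, -0.0146, 0.0214]
ee_rot: [3.141, 0.009, -0.008]
ft_force: [-16.8, 0.8, 17.1]
width: 0.0286
grasp_force: 35.8
```

Run:
```python
from h import *
im=manip.grab_frame("side"); a=im[190:290,215:390]
cv2.imwrite("pics/s4.png",cv2.cvtColor(cv2.resize(a,None,fx=4.5,fy=4.5,interpolation=3),cv2.COLOR_RGB2BGR))
```

```text
(no output)
```

View pics/s4.png

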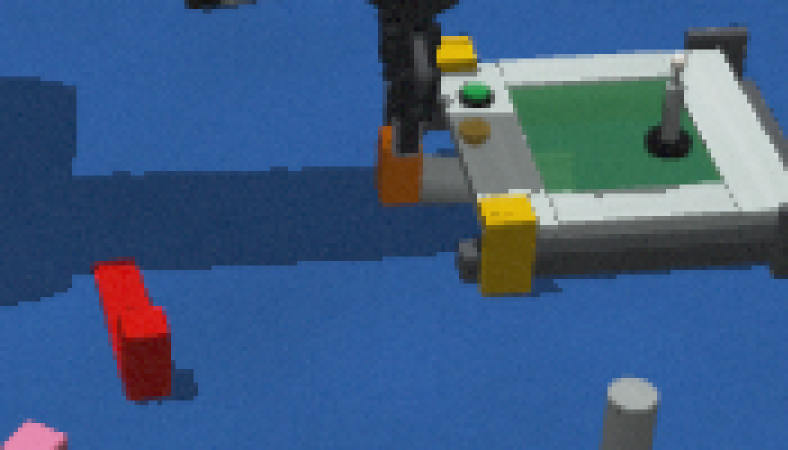

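The side crop shows the stage front visibly higher: the green level has moved from (474,103) to (475,95). The handle is still clear of the stage edge.

```bash
python3 -m crank '[[0,0,0,1,0,0,28],[0,0,0,1,0,0,28],[0,0,0,0,0,0,28]]'|sed -n '2p;4p'; python3 -m crank '[[0,0,0,1,0,0,28],[0,0,0,1,0,0,28],[0,0,0,0,0,0,28]]'|sed -n '2p;4p'; python3 -m crank '[[0,0,0,1,0,0,28],[0,0,0,1,0,0,28],[0,0,0,0,0,0,28]]'|sed -n '2p;4p'
```

```text
position: [0.6042, -0.0146, 0.0213]
ft_force: [-17.0, 0.8, 17.0]
position: [0.6062, -0.0147, 0.0214]
ft_force: [-17.3, 0.6, 16.4]
position: [0.6082, -0.0146, 0.0214]
ft_force: [-17.1, 0.7, 17.4]
```

```bash
python3 -m crank '[[0,0,0,1,0,0,28],[0,0,0,0,0,0,28]]'|sed -n '2p;4p'; python3 -m crank '[[0,0,0,1,0,0,28],[0,0,0,0,0,0,28]]'|sed -n '2p;4p';python3 -m crank '[[0,0,0,1,0,0,28],[0,0,0,0,0,0,28]]'|sed -n '2p;4p'
```

```text
position: [0.6092, -0.0146, 0.0214]
ft_force: [-16.7, -0.1, 16.0]
position: [0.6102, -0.0146, 0.0214]
ft_force: [-17.6, -0.8, 15.6]
position: [0.6111, -0.0146, 0.0213]
ft_force: [-18.1, 0.1, 17.4]
```

```bash
python3 -m crank '[[0,0,0,1,0,0,28],[0,0,0,0,0,0,28]]'|sed -n '2p;4p'
```

```text
position: [0.6121, -0.0146, 0.0213]
ft_force: [-17.5, 0.6, 16.6]
```

```bash
python3 -m crank '[[0,0,0,1,0,0,28],[0,0,0,0,0,0,28]]'|sed -n '2p;4p'
```

```text
position: [0.6125, -0.0146, 0.0213]
ft_force: [-21.1, 0.2, 20.0]
```

```bash
python3 -m crank '[[0,0,0,0,0,0,28],[0,0,0,0,0,0,28]]'|sed -n '2p;4p'
python3 - <<'E'
from h import *
im=manip.grab_frame("side"); a=im[190:290,215:390]
cv2.imwrite("pics/s5.png",cv2.cvtColor(cv2.resize(a,None,fx=4.5,fy=4.5,interpolation=3),cv2.COLOR_RGB2BGR))
print(np.mean([manip.sense()["ft_force"]],0))
E
```

```text
position: [0.6125, -0.0146, 0.0213]
ft_force: [-21.2, 0.5, 18.0]
[-21.12372092   0.40941665  18.22272247]
```

View pics/s5.png

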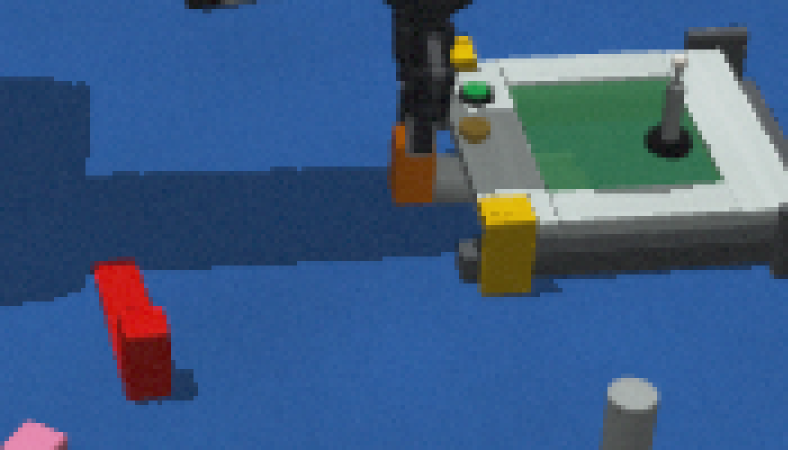

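The side crop shows the stage up: the green level is now at (476,90), and the handle stands flat with a gap to the plate edge. Force rose about 4 N on the last step and motion stalled, so the stage is against the stops. I'll release now.

```bash
python3 -m crank '[[0,0,0,0,0,0,34],[0,0,0,0,0,0,42],[0,0,0,0,0,0,55],[0,0,0,0,0,0,60],[0,0,0,0,0,0,60],[0,0,0,0,0,0,60]]'
python3 -m crank '[[0,0,0,0,0,10,60],[0,0,0,0,0,20,60],[0,0,0,0,0,40,60],[0,0,0,0,0,50,60],[0,0,0,-50,0,20,60],[0,0,0,-50,0,0,60],[0,0,0,-50,0,0,60],[0,0,0,0,0,0,60]]'
python3 - <<'E'
from h import *
im=manip.grab_frame("side"); a=im[190:290,215:390]
cv2.imwrite("pics/s6.png",cv2.cvtColor(cv2.resize(a,None,fx=4.5,fy=4.5,interpolation=3),cv2.COLOR_RGB2BGR))
im=snap("wrist","w3")
E
```

```text
time: 16.92
position: [0.6163, -0.0146, 0.0205]
ee_rot: [3.142, 0.009, -0.0]
ft_force: [0.3, -0.4, 0.1]
width: 0.0602
grasp_force: 0.0
time: 17.92
position: [0.4641, -0.0146, 0.1622]
ee_rot: [3.141, 0.009, 0.003]
ft_force: [0.6, -0.1, -0.0]
width: 0.06
grasp_force: 0.0
```

View pics/s6.png

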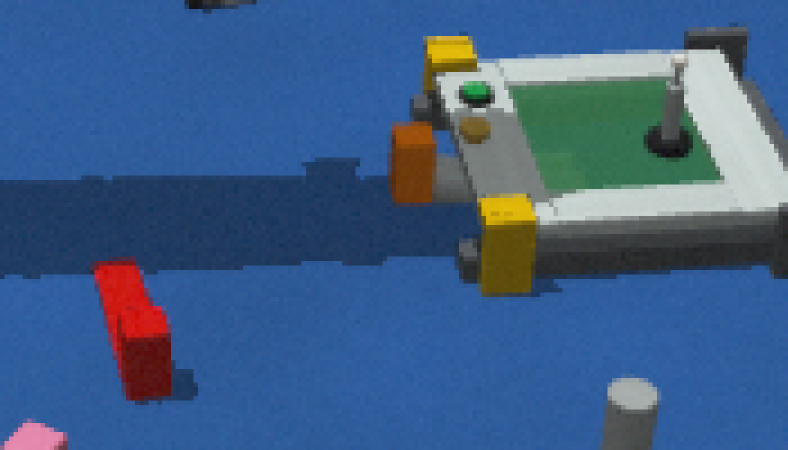

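View pics/w3.png

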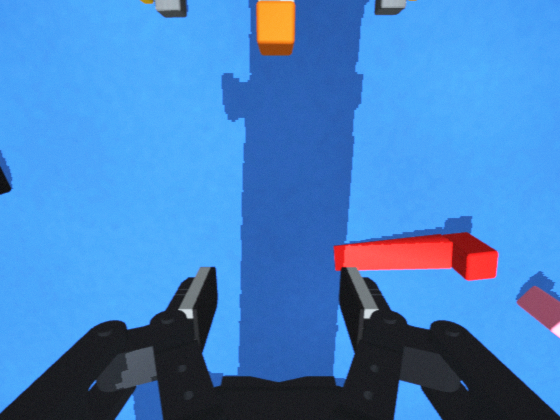

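The side crop shows the stage still up (level at (476,91)) and the wedge standing flat and released at (413,163). The wrist view shows its handle at (276,28), well clear of the gripper.

```bash
python3 -c "
from bench import manip
print(manip.hand_in())"
```

```text
the job is handed in; nothing more can be done
None
```

The orange-handled wedge is under the brass foot with the stage lifted to its stops, judged by the push force and the side view. The wedge is released, the arm is withdrawn, and the job is handed in at about 18 s of the 72 s allowed; no verdict was shown.

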